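Lay the lamp bridge across two posts over the opened phone

ROBOT

A 6-joint arm with a two-finger parallel gripper is mounted at the origin on the work surface. World frame = base frame: x ahead of the robot, y to its left, z up, the work surface at z = 0. Lengths are in mm, angles in rad, forces in N, time in s.
With the tool pointing down it reaches from about 275 to 1000 mm from the base axis. Payload 8.4 kg.
Tool frame: the origin (TCP) lies at the very end of the fingers, on their centre line; the grasp point (between the pads) lies 19 mm behind it; z points along the fingers, y is the line along which they close (so a half turn about z gives the same grasp; the last joint's range is limited). The gripper opens to 85 mm and grips with 20 to 120 N. Pads are 22 mm wide; open, the fingers measure 114 mm over their backs; the gripper's body (76 mm by 85 mm) begins 54 mm behind the grasp point. The pads swing forward as they close: fully open they stand 13 mm farther back than shut.
Start: joints at [-1.108, 0.353, 1.633, -0, 1.155, -0.002], TCP at [280.151, -558.698, 231.281] pointing down, gripper open.
Joint ranges: [-2.63, 2.63], [-0.92, 2.1], [0.06, 2.66], [-1.3, 4.44], [0, 2.69], [-3.02, 3.02]. Speed limits (rad/s): [2.22, 2.22, 2.79, 3.14, 3.14, 3.14].

INTERFACE

Orientations are given as [roll, pitch, yaw] about the fixed x, y, z axes, in that order (R = Rz(yaw) Ry(pitch) Rx(roll)).
In Python, from rig import sensors, grab_frame, camera_params, order gives the robot as it stands. The module is installed in compiled form; this text tells all that it offers.
- The arm moves only by the tool move_arm, never from a script. Its argument "motion" is a list of rows, each a list of 7 numbers: the turn, a rotation vector about the tool's x, y, z in shares of 4 rad (1.0 is 4 rad), then the shift along the tool's x, y, z in parts of the range, where 1.0 means 0.75 m, then the finger opening in m, from 0 to 0.0854. A call has 1 to 8 rows; each row is the pose to reach, as a shift and turn from the pose commanded when the call began, along the tool's axes at that moment; what a row does not reach only later rows make up. A row lasts 1/8 s, in which the tool goes at most 62.5 mm and 10.7 degrees, less where a joint would pass 70% of its speed; a pose out of reach is approached as far as the arm can. A call with a gripper value outside its range is refused whole. The fingers move at their own pace and stop on an object; "grip_force" is the grip in N (left out, the last holds). Time passes only in rows, so rows that repeat a pose let the fingers close. It gives the time, the measured TCP pose, the force, the opening and the grip force at its end, in the units of the state.
- sensors.sense(): the state, without advancing time (a new reading comes with each control period).
- grab_frame(name): name is "scene" or "top"; returns (picture, depth): 400x640x3 uint8, red, green, blue; 400x640 float32, mm along the optical axis (not along the pixel's ray), 0 where there is no reading.
- camera_params(name): a dict with "camera_matrix" (3x3 intrinsics, pixels), "k1" (the pictures are not rectified: a ray, as slopes to the right and down, at radius r is drawn at 1 + k1 r^2 times it, then the intrinsics apply), "world_from_camera" (4x4, takes a point from camera to world coordinates). Camera axes: x right, y down, z forward; pixel columns grow to the right and rows downward; lengths in mm; the calibration is good to about 2 mm. A picture is of the moment at which its call begins. camera_params takes no time and is no camera call.
- order.sign_off(): hands the job in; it is judged then, once.
The state is a dict: "clock": time; "qpos": joint angles; "qvel": joint speeds; "joint_efforts": joint torques, N m; "eef_pos": TCP position; "tcp_rot": TCP orientation; "contact_force": force on the tool from outside, world axes, zero at the start; "wrist_torque": the same for the moment, N m; "opening": opening from 0.0 (shut) to 1.0 (fully open); "grasp_force": force on a finger pad.
Only numpy, scipy, OpenCV 4.12 (cv2) and the standard library are available. Lean on these libraries where they do the work, as an engineer would, in place of code of your own. Each camera call takes 0.05 s, during which the arm holds its last target. There are 200 camera calls.

TASK

Set the lamp bridge (the flat bar with the lamp housing on its middle) over the opened phone in its holder: pick it up by the housing and lay it, housing upward, across the two posts, one on each side of the phone, with the lamp about midway between them and the bar's centreline over the middle of both. Each post is screwed to a height of its own, so lower it by feel: bring it gently to bear on both post heads while you still hold it, without pressing hard, and only then let go and leave it resting there, on a slope if need be. Do not touch the opened phone or its holder, and leave everything else on the bench where it is.

Things in the scene. Friction and masses are not known exactly. Their poses are not given: they have to be found in the camera images.
- bridge: Lamp bridge, loose, 0.18 to 0.36 kg, balanced at its middle: plain aluminium bar 260 (x) x 40 (y) x 8 mm (z), a black plastic lamp housing 60 (x) x 26 (y) x 14 mm (z) standing on its middle, top 22 mm above the underside. Origin: centre of the bar's underside; x along the bar, y across, z up. The same either way round. Starts flat on the bench.
- lamp (a point): Middle of the housing's top face, 22 mm above the bridge's origin. Pinch the housing across its 26 mm width, from above, fingertips some 5 mm clear of the bar, which sticks out 7 mm on each side as a ledge. Held with 10 to 15 N, the bar tilts about the line between the finger pads when one end is pushed up with a few N.
- post_a: One of two fixed, like-looking steel posts: base disc 48 mm diameter, 10 mm high; column 22 mm diameter up to 60 mm; above it, on a screwed stem, a flat round head 32 mm diameter, 10 mm thick, rubber-topped, which takes the bar. Origin: centre of the base's underside, on the bench; z up. The head's height is NOT reported (see post_b).
- post_b: The other post, built like post_a; 160 to 187 mm apart, one on each side of the holder. Each head's top is anywhere from 72 to 128 mm above the bench, set apart from the other's, so either may be the higher: feel for it or look. The heads do not give way.
- holder: Fixed aluminium phone holder, 172 (x) x 88 (y) mm, with an opened phone clamped in it, 24 mm high in all. Origin: centre of its underside, on the bench; the posts stand on its +y and -y sides. Not to be touched.
- driver: Bystander: screwdriver, 150 mm, lying some 90 mm beside the bridge on the bench, roughly parallel to it. Leave alone.
- tweezers: Bystander: steel tweezers, 130 mm long, 10 mm high, lying on the robot's side of the holder. Leave alone.
- phone_1: Bystander: closed phone 147 x 71 x 8 mm, flat at the far side. Leave alone.
- phone_2: Bystander: another closed phone of the same size, at the left. Leave alone.
- parts_tray: Bystander: divided white tray 100 x 75 x 25 mm at the left. Leave alone.
- flux_jar: Bystander: amber jar, 44 mm diameter, 45 mm high, far side. Leave alone.
- solder_reel: Bystander: small reel, 52 mm diameter, 40 mm high, standing at the far right. Leave alone.
- brush: Bystander: brush, 150 mm, at the right. Leave alone.
Not all that is in view belongs to the job. What is shaped like the post_b but red is not meant.

How it is judged (in metres and radians):
On the way:
1. the bridge, still held in the fingers, bears on both posts, over the middle of both (y of post_a in the frame of bridge between -0.01 and 0.01 m and horizontal distance between bridge and post_a below 0.112 m and contact force between bridge and post_a above 0.15 N and y of post_b in the frame of bridge between -0.01 and 0.01 m and horizontal distance between bridge and post_b below 0.112 m and contact force between bridge and post_b above 0.15 N and contact force between the fingers and bridge above 1 N), for 0.2 s.
At the end, for the whole second after the job is handed in: The bridge rests released and still on both posts, housing up (within 20 degrees of upright): each post's axis is within 10 mm of the bar's centreline and within 112 mm horizontally of the bar's middle, and each post carries at least 0.15 N (y of post_a in the frame of bridge between -0.01 and 0.01 m and horizontal distance between bridge and post_a below 0.112 m and contact force between bridge and post_a above 0.15 N and y of post_b in the frame of bridge between -0.01 and 0.01 m and horizontal distance between bridge and post_b below 0.112 m and contact force between bridge and post_b above 0.15 N and angle between bridge's own z axis and vertical below 0.35 rad and linear speed of bridge below 0.02 m/s and angular speed of bridge below 0.1 rad/s); the robot touches nothing.
It fails at once if the bridge is pressed on a post with more than 20 N (contact force between bridge and post_a above 20 N or contact force between bridge and post_b above 20 N).
It fails at once if the opened phone or its holder is touched (contact force between any of bridge, the arm, the fingers and holder above 0.3 N).
It fails at once if a bystander is moved by more than 15 mm (distance of any of driver, tweezers, phone_1, phone_2, parts_tray, flux_jar, solder_reel, brush from where it was at the start of the episode above 0.015 m).
It also fails if it takes over 51 s, if anything falls off the work surface, if the arm or the gripper's body presses on something with over 40 N, if the wrist force passes 120 N, or if a joint passes its speed limit or range.

## Working session

There is one attempt and no reset: what is moved stays moved. The work goes in short steps, Python scripts to look and compute and a tool call to move; the robot and the scene stay as the last step left them, time stands still between calls to the robot, and variables do not carry over. Pictures are saved under pics/ and viewed, at most 10 in all, crops included, and the job is handed in when it is done.

Besides the shell and the picture viewer there is one more tool, called as name([rows], argument=value, ...), one row to a line, values as JSON. move_arm: Moves the arm, as the interface text tells. Its arguments: {"type":"object","properties":{"motion":{"type":"array","items":{"type":"array","items":{"type":"number"}}},"grip_force":{"type":"number"}},"required":["motion"]}

```bash
mkdir -p pics; cat > h.py <<'E'
import numpy as np, cv2
from rig import sensors, grab_frame, camera_params, order
def cloud(name, d):
    p=camera_params(name);K=p["camera_matrix"];k1=p["k1"];T=np.array(p["world_from_camera"])
    K=np.array(K);v,u=np.mgrid[:400,:640].astype(float)
    s=cv2.undistortPoints(np.stack([u.ravel(),v.ravel()],1)[:,None],K,np.array([k1,0,0,0.]))[:,0].reshape(400,640,2)
    c=np.dstack([s[...,0]*d,s[...,1]*d,d])
    w=c@T[:3,:3].T+T[:3,3]; w[d<=0]=np.nan
    return w
E
python3 - <<'E'
from h import *
for n in("scene","top"):
    im,d=grab_frame(n); np.savez(f"{n}0.npz",im=im,d=d); cv2.imwrite(f"pics/{n}0.png",im[...,::-1])
    print(n,camera_params(n)["world_from_camera"],camera_params(n)["k1"],(d>0).mean())
print(sensors.sense())
E
```

```text
scene [[ 8.13196310e-01  3.87941154e-01 -4.33835709e-01  1.03335682e+03]
 [ 5.81949715e-01 -5.50735821e-01  5.98351556e-01 -7.02111064e+02]
 [-6.80367213e-03 -7.39047844e-01 -6.73618582e-01  8.16936186e+02]
 [ 0.00000000e+00  0.00000000e+00  0.00000000e+00  1.00000000e+00]] -0.10588062009456406 0.99612109375
top [[ 2.96017531e-02 -9.98741386e-01  4.04892650e-02  4.46463786e+02]
 [-9.99529476e-01 -2.92508815e-02  9.23106116e-03 -1.77288783e+01]
 [-8.03509612e-03 -4.07434694e-02 -9.99137331e-01  1.69490574e+03]
 [ 0.00000000e+00  0.00000000e+00  0.00000000e+00  1.00000000e+00]] -0.02560634988694951 0.9960859375
{'clock': 0.1, 'qpos': array([-1.10841169e+00,  3.53591144e-01,  1.63405805e+00, -8.05021262e-06,
        1.15520263e+00, -2.43556628e-03]), 'qvel': array([-0.00097649, -0.00414787, -0.00052158, -0.0009989 , -0.00227401,
       -0.0004559 ]), 'joint_efforts': array([-1.46401699e-04, -6.06355619e+01, -3.42818999e+01, -4.27237808e-05,
        3.82819679e-03,  9.86473196e-07]), 'eef_pos': array([ 279.95070604, -558.31680275,  230.62983523]), 'tcp_rot': array([-3.14033347e+00,  4.29405432e-06,  4.64823458e-01]), 'contact_force': array([ 0.25197243, -0.04728488, -0.2362681 ]), 'wrist_torque': array([ 0.00031741, -0.00776283,  0.00174559]), 'grasp_force': 0.0, 'opening': 1.0023677303544907}
```

View pics/top0.png

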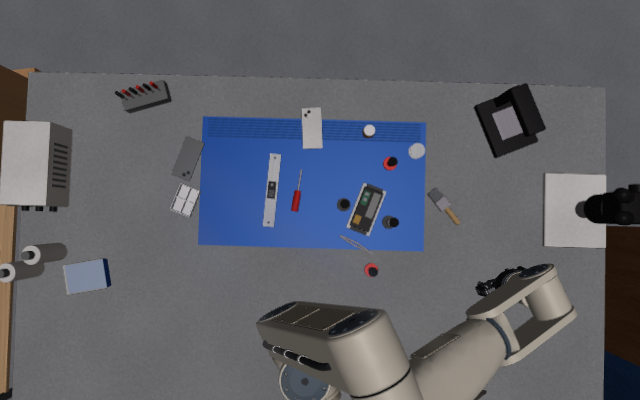

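View pics/scene0.png

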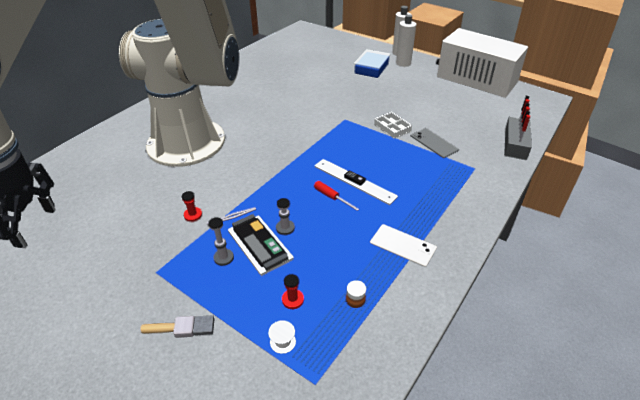

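Top view: the bar with its black housing is at (272,190). Post-like things are grey at (344,204) and (390,222) on either side of the holder (367,209), and red at (390,163) and (371,270), which are decoys. The bar could be confused with the driver (297,190) or phone_1 (312,128). I choose the white bar with the housing and the two grey posts. Next I measure and check with a crop.

```bash
python3 - <<'E'
from h import *
C={n:(np.load(f"{n}0.npz")) for n in("scene","top")}
W={n:cloud(n,C[n]["d"]) for n in C}
for n in C:
    im=C[n]["im"].astype(int);w=W[n];x,y,z=w[...,0],w[...,1],w[...,2]
    print(n,"bench z",np.nanmedian(z[(abs(x-500)<150)&(abs(y)<200)]))
    mx=im.max(2)-im.min(2)
    # bar
    B={"scene":(310,400,155,205),"top":(258,286,150,232)}[n]
    m=np.zeros(z.shape,bool);m[B[2]:B[3],B[0]:B[1]]=1
    bar=m&(mx<60)&(z>2)
    cnt=bar.astype(np.uint8);k,l,s,_=cv2.connectedComponentsWithStats(cnt);j=1+s[1:,4].argmax();bar=l==j
    P=w[bar][:,:2].astype(np.float32);r=cv2.minAreaRect(P);print("bar",r,bar.sum(),"zmed",np.nanmedian(z[bar]),P.mean(0))
    ev=np.linalg.svd(P-P.mean(0),full_matrices=False)[2][0];print("dir deg",np.degrees(np.arctan2(ev[1],ev[0])))
    dk=bar&(im.max(2)<90);P=w[dk];print("housing",np.nanmean(P,0),cv2.minAreaRect(P[:,:2].astype(np.float32)),np.nanmax(P[:,2]),dk.sum())
    Q={"scene":[(277,293,196,215),(206,226,216,245)],"top":[(335,352,195,213),(381,400,212,231)]}[n]
    for q in Q:
        m=np.zeros(z.shape,bool);m[q[2]:q[3],q[0]:q[1]]=1
        zz=z[m&(z>64)&(z<140)];h=np.percentile(zz,90);t=m&(abs(z-h)<5);P=w[t];c,rad=cv2.minEnclosingCircle(P[:,:2].astype(np.float32));print("head",h,t.sum(),P.mean(0),c,rad)
t=C["top"]["im"][100:290,230:430,::-1];cv2.imwrite("pics/crop.png",cv2.resize(t,None,fx=3.1,fy=3.1,interpolation=cv2.INTER_CUBIC))
E
```

```text
scene bench z 2.2620392346922245
bar ((542.0565185546875, 142.6854248046875), (48.493873596191406, 259.8567199707031), 85.70790100097656) 972 zmed 8.229549705033946 [547.58936 137.27147]
dir deg -3.8415961
housing [543.53193524 135.91994594  19.986651  ] ((542.447021484375, 140.3092041015625), (28.515188217163086, 58.44511413574219), 84.13728332519531) 25.42571815974236 146
head 91.92786185025744 110 [ 497.92908581 -114.030693     90.39774521] (497.4353332519531, -113.55501556396484) 17.381010055541992
head 123.32072885099319 142 [ 440.40129792 -276.88859174  121.99372148] (439.5986328125, -274.36346435546875) 18.34638214111328
top bench z 2.4596778530795973
bar ((543.824951171875, 143.80902099609375), (41.58285140991211, 261.5785217285156), 86.00301361083984) 793 zmed 8.738503982135171 [542.6702  143.14256]
dir deg 176.09926
housing [541.52925411 143.15132659  22.28353027] ((500.3741149902344, 145.85528564453125), (25.935787200927734, 143.92897033691406), 86.25593566894531) 34.09903839580852 118
head 93.88415768233399 41 [ 502.27734997 -111.7921811    91.48820539] (500.6077575683594, -111.6182861328125) 15.823183059692383
head 126.40553644893726 44 [ 443.94320321 -272.25169095  124.52638831] (443.36456298828125, -273.1492004394531) 15.779098510742188
```

View pics/crop.png

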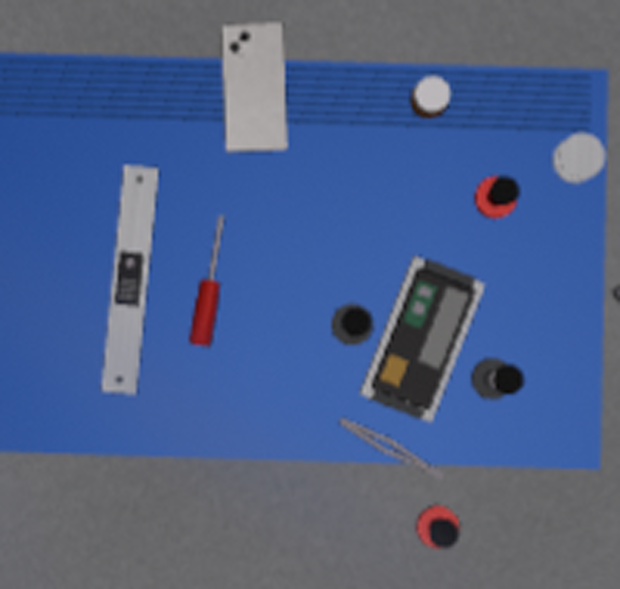

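The crop confirms it: the bar with its dark housing is at crop (130,278), the grey posts are at (352,322) and (508,380), and the red ones are decoys. I'll write a planner that gives move numbers.

```bash
cat >> h.py <<'E'
from scipy.spatial.transform import Rotation as Ro
def plan(x,y,z,yaw,tilt=0.):
    "tool down with tool x at yaw (deg); tilt (deg) turns about tool y (+ : tool x end goes up)"
    s=sensors.sense();R0=Ro.from_euler('xyz',s["tcp_rot"])
    R1=Ro.from_euler('z',yaw,degrees=True)*Ro.from_euler('x',np.pi)*Ro.from_euler('y',tilt,degrees=True)
    p=np.array([x,y,z])-s["eef_pos"]
    print("t",s["clock"],"rv",(R0.inv()*R1).as_rotvec().round(4),"d(m)",(R0.inv().apply(p)/1000).round(4),"F",s["contact_force"].round(2),"pos",s["eef_pos"].round(1),"yaw",np.degrees(s["tcp_rot"]).round(2),"op",s["opening"],"gf",s["grasp_force"],flush=True)
E
python3 -c "
from h import *
plan(543,143,150,-4)
R=Ro.from_euler('x',np.pi)*Ro.from_euler('y',10,degrees=True);print(R.apply([1,0,0]))"
```

```text
t 0.1 rv [-1.200e-03  3.000e-04  5.346e-01] d(m) [ 0.5495 -0.5089  0.0813] F [ 0.25 -0.05 -0.24] pos [ 280.  -558.3  230.6] yaw [-179.93    0.     26.63] op 1.0023677303544907 gf 0.0
[9.84807753e-01 2.12657685e-17 1.73648178e-01]
```

Units first: shifts go in shares of 0.75 m and turns go in shares of 4 rad. So 0.55 m / 0.75 = 0.7333, -0.509 m / 0.75 = -0.6787, 0.535 rad / 4 = 0.1338.

move_arm([
  [0,0,0.1338,0.7333,-0.6787,0,0.0854],
  [0,0,0.1338,0.7333,-0.6787,0,0.0854],
  [0,0,0.1338,0.7333,-0.6787,0,0.0854],
  [0,0,0.1338,0.7333,-0.6787,0,0.0854],
  [0,0,0.1338,0.7333,-0.6787,0,0.0854],
  [0,0,0.1338,0.7333,-0.6787,0,0.0854],
  [0,0,0.1338,0.7333,-0.6787,0,0.0854],
  [0,0,0.1338,0.7333,-0.6787,0,0.0854],
])

```text
clock: 1.1
eef_pos: [456.1, -89.1, 231.4]
tcp_rot: [3.141, -0.0, -0.07]
contact_force: [1.0, -0.2, 0.8]
opening: 0.998
grasp_force: 0.0
```

```bash
python3 -c "
from h import *
plan(543,143,150,-4)"
```

```text
t 1.1 rv [ 0.0001 -0.0003 -0.0005] d(m) [ 0.0703 -0.2376  0.0814] F [ 0.97 -0.24  0.81] pos [456.1 -89.1 231.4] yaw [ 1.7999e+02 -2.0000e-02 -4.0300e+00] op 0.9976360990574634 gf 0.0
```

In the tool's units: -0.235 m / 0.75 = -0.3133, 0.07 m / 0.75 = 0.0933.

move_arm([
  [0,0,0,0.0933,-0.3133,0.1067,0.06],
  [0,0,0,0.0933,-0.3133,0.1067,0.06],
  [0,0,0,0.0933,-0.3133,0.1067,0.06],
  [0,0,0,0.0933,-0.3133,0.1067,0.06],
  [0,0,0,0.0933,-0.3133,0.1067,0.06],
  [0,0,0,0.0933,-0.3133,0.1067,0.06],
  [0,0,0,0.0933,-0.3133,0.1067,0.06],
])

```text
clock: 1.98
eef_pos: [541.8, 137.3, 151.6]
tcp_rot: [3.141, 0.0, -0.071]
contact_force: [-0.8, -0.3, -0.2]
opening: 0.702
grasp_force: 0.0
```

```bash
python3 - <<'E'
from h import *
plan(543,143,13,-4)
im,d=grab_frame("scene");cv2.imwrite("pics/s1.png",cv2.resize(im[100:260,270:470,::-1],None,fx=3.5,fy=3.5,interpolation=cv2.INTER_CUBIC))
E
```

```text
t 1.975 rv [ 0.0002  0.     -0.0014] d(m) [ 0.0008 -0.0058  0.1386] F [-0.76 -0.26 -0.22] pos [541.8 137.3 151.6] yaw [179.99   0.    -4.08] op 0.7022881794133295 gf 0.0
```

View pics/s1.png

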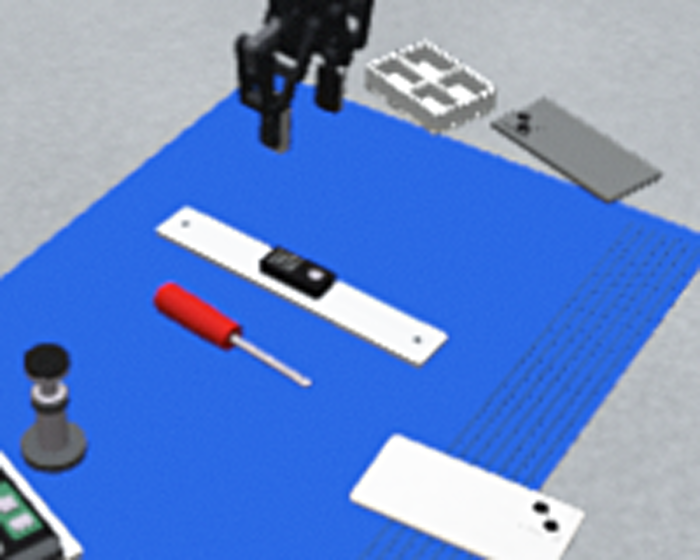

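The open fingers, at crop (275,130) and (328,95), hang over the bar with its housing at crop (298,270). Both bystanders are clear. I go down to the housing.

In the tool's units: 0.137 m / 0.75 = 0.1827, 0.133 m / 0.75 = 0.1773.

move_arm([
  [0,0,0,0.0013,-0.008,0.0667,0.06],
  [0,0,0,0.0013,-0.008,0.12,0.06],
  [0,0,0,0.0013,-0.008,0.1467,0.06],
  [0,0,0,0.0013,-0.008,0.1667,0.06],
  [0,0,0,0.0013,-0.008,0.1773,0.06],
  [0,0,0,0.0013,-0.008,0.1827,0.06],
  [0,0,0,0.0013,-0.008,0.1827,0.06],
])

```text
clock: 2.9
eef_pos: [543.8, 144.3, 14.7]
tcp_rot: [-3.141, -0.001, -0.07]
contact_force: [-0.7, -0.5, 0.6]
opening: 0.697
grasp_force: 0.0
```

```bash
python3 - <<'E'
from h import *
plan(543,143,13,-4)
im,d=grab_frame("scene");cv2.imwrite("pics/s2.png",cv2.resize(im[130:230,290:420,::-1],None,fx=5,fy=5,interpolation=cv2.INTER_CUBIC))
E
```

```text
t 2.9 rv [-0.0002 -0.0006 -0.0005] d(m) [-0.0008  0.0014  0.0017] F [-0.74 -0.46  0.65] pos [543.8 144.3  14.7] yaw [-1.7999e+02 -3.0000e-02 -4.0300e+00] op 0.6969090398625154 gf 0.0
```

View pics/s2.png

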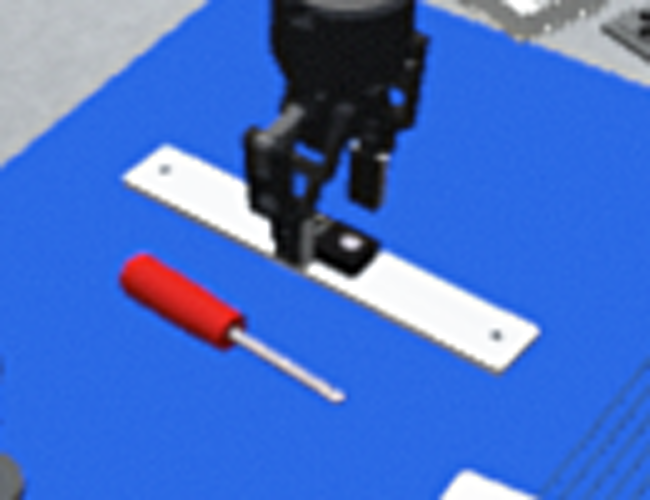

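The near fingertip is at crop (290,262) and the far one at (367,200). They straddle the housing, whose centre is at about (324,237). I close gently.

In the tool's units: -0.001 m / 0.75 = -0.0013.

move_arm([
  [0,0,0,-0.0013,0,0,0.035],
  [0,0,0,-0.0013,0,0,0.02],
  [0,0,0,-0.0013,0,0,0.02],
  [0,0,0,-0.0013,0,0,0.02],
  [0,0,0,-0.0013,0,0,0.02],
  [0,0,0,-0.0013,0,0,0.02],
  [0,0,0,-0.0013,0,0,0.02],
], grip_force=20)

```text
clock: 3.82
eef_pos: [542.6, 144.5, 14.7]
tcp_rot: [-3.142, -0.0, -0.07]
contact_force: [-1.3, 0.0, 5.6]
opening: 0.299
grasp_force: 19.9
```

In the tool's units: -0.19 m / 0.75 = -0.2533, -0.07 m / 0.75 = -0.0933.

move_arm([
  [0,0,0,0,0,-0.0133,0.02],
  [0,0,0,0,0,-0.04,0.02],
  [0,0,0,0,0,-0.0933,0.02],
  [0,0,0,0,0,-0.16,0.02],
  [0,0,0,0,0,-0.2267,0.02],
  [0,0,0,0,0,-0.2533,0.02],
  [0,0,0,0,0,-0.2533,0.02],
])

```text
clock: 4.7
eef_pos: [543.4, 144.6, 206.2]
tcp_rot: [-3.14, -0.003, -0.07]
contact_force: [0.1, -0.7, -1.8]
opening: 0.293
grasp_force: 20.5
```

```bash
python3 - <<'E'
from h import *
plan(471,-193,205,70.3)
E
```

```text
t 4.7 rv [ 1.2000e-03 -3.7000e-03 -1.2972e+00] d(m) [-0.0485  0.3419  0.0006] F [ 0.07 -0.68 -1.82] pos [543.4 144.6 206.2] yaw [-179.93   -0.19   -4.03] op 0.2927545583284459 gf 20.450372993946075
```

In the tool's units: 0.316 m / 0.75 = 0.4213, 0.286 m / 0.75 = 0.3813, -1.2 rad / 4 = -0.3.

move_arm([
  [0,0,-0.0325,-0.0067,0.0453,0,0.02],
  [0,0,-0.0725,-0.0147,0.1013,0,0.02],
  [0,0,-0.1125,-0.0227,0.1573,0,0.02],
  [0,0,-0.1525,-0.0307,0.2133,0,0.02],
  [0,0,-0.1925,-0.0387,0.2693,0,0.02],
  [0,0,-0.2325,-0.0467,0.3253,0,0.02],
  [0,0,-0.2725,-0.0547,0.3813,0,0.02],
  [0,0,-0.3,-0.06,0.4213,0,0.02],
])

```text
clock: 5.7
eef_pos: [474.0, -168.9, 202.7]
tcp_rot: [-3.139, 0.0, 1.133]
contact_force: [-0.1, 0.1, -1.8]
opening: 0.298
grasp_force: 20.5
```

In the tool's units: 0.0235 m / 0.75 = 0.0313, 0.018 m / 0.75 = 0.024, -0.097 rad / 4 = -0.0243.

move_arm([
  [0,0,-0.015,0.022,0.024,0,0.02],
  [0,0,-0.0243,0.0313,0.016,0,0.02],
  [0,0,-0.0243,0.0313,0.016,0,0.02],
  [0,0,-0.0243,0.0313,0.016,0,0.02],
])

```text
clock: 6.2
eef_pos: [495.6, -151.2, 203.8]
tcp_rot: [-3.14, 0.0, 1.227]
contact_force: [0.4, -0.8, -1.5]
opening: 0.296
grasp_force: 20.6
```

```bash
python3 - <<'E'
from h import *
plan(471,-193,160,70.3,-10.6)
E
```

```text
t 6.2 rv [-1.100e-03 -1.848e-01 -1.000e-04] d(m) [-0.0477 -0.009   0.0438] F [ 0.4  -0.77 -1.54] pos [ 495.6 -151.2  203.8] yaw [-1.7994e+02  1.0000e-02  7.0290e+01] op 0.29610313000611477 gf 20.5631822347641
```

In the tool's units: -0.0475 m / 0.75 = -0.0633, -0.009 m / 0.75 = -0.012, -0.185 rad / 4 = -0.0463.

move_arm([
  [0,-0.015,0,-0.0267,-0.0053,0.0133,0.02],
  [0,-0.0325,0,-0.048,-0.0093,0.0267,0.02],
  [0,-0.0463,0,-0.0633,-0.012,0.04,0.02],
  [0,-0.0463,0,-0.0633,-0.012,0.0467,0.02],
  [0,-0.0463,0,-0.0633,-0.012,0.0467,0.02],
])

```text
clock: 6.82
eef_pos: [471.8, -192.9, 169.1]
tcp_rot: [-3.141, 0.184, 1.227]
contact_force: [-1.0, -0.5, -2.5]
opening: 0.295
grasp_force: 20.6
```

```bash
python3 - <<'E'
from h import *
plan(471,-193,150,70.3,-10.6)
for n in("scene","top"):
    im,d=grab_frame(n); np.savez(f"{n}1.npz",im=im,d=d)
    c=im[140:300,140:340] if n=="scene" else im[160:260,310:430]
    cv2.imwrite(f"pics/{n}1.png",cv2.resize(c[...,::-1],None,fx=560/c.shape[0],fy=560/c.shape[0],interpolation=cv2.INTER_CUBIC))
    w=cloud(n,d);x,y,z=w[...,0],w[...,1],w[...,2]
    i=im.astype(int);m=(i.max(2)-i.min(2)<45)&(i.min(2)>110)&(z>90)&(z<200)&(abs(x-471)<110)&(abs(y+193)<160)
    k,l,s,_=cv2.connectedComponentsWithStats(m.astype(np.uint8));
    print(n,[tuple(q) for q in s[1:] if q[4]>20])
    for j in range(1,k):
        if s[j,4]>20:
            P=w[l==j];print(P.mean(0),P.min(0),P.max(0),cv2.minAreaRect(P[:,:2].astype(np.float32)))
E
```

```text
t 6.825 rv [-0.0004 -0.0012 -0.0002] d(m) [ 0.0031 -0.0007  0.0189] F [-0.96 -0.48 -2.51] pos [ 471.8 -192.9  169.1] yaw [-179.98   10.53   70.29] op 0.2953057973715704 gf 20.557007789611816
scene [(np.int32(189), np.int32(177), np.int32(113), np.int32(41), np.int32(1246))]
[ 470.00360603 -210.90845571  165.25290678] [ 410.45870189 -323.07298161  136.73696872] [531.83667558 -71.68291635 189.78442375] ((470.98065185546875, -196.59339904785156), (257.1761169433594, 44.761634826660156), 70.39569854736328)
top [(np.int32(386), np.int32(212), np.int32(27), np.int32(20), np.int32(300))]
[ 443.52990378 -279.00038609  179.52554166] [ 414.8287949  -319.34093994  165.00119026] [ 473.69925288 -239.49705818  193.50063488] ((443.5130920410156, -278.9332275390625), (77.07286071777344, 39.08225631713867), 70.10856628417969)
```

View pics/scene1.png

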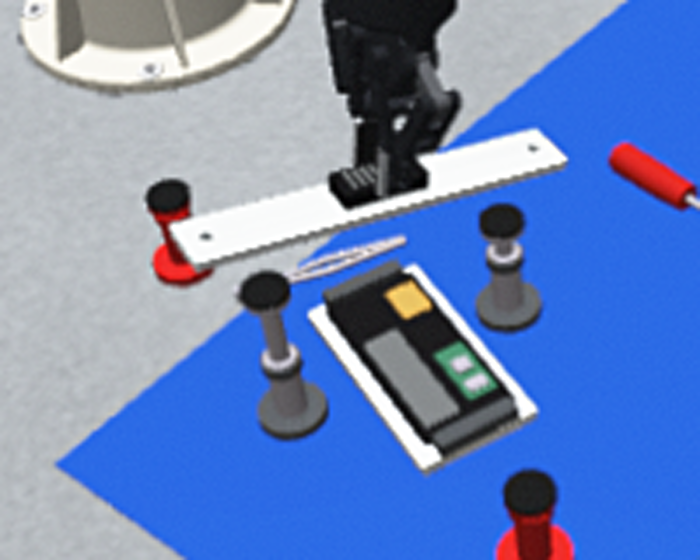

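View pics/top1.png

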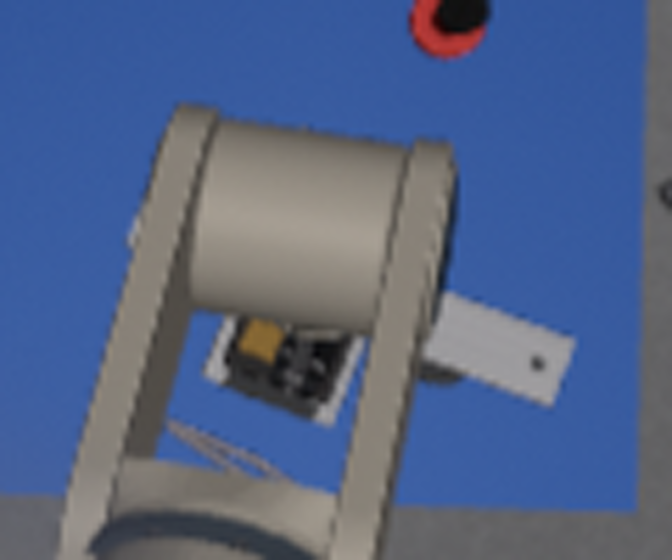

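The scene crop shows the bar held above the posts (heads at (265,290) and (502,220)), with the post_b end higher as intended. The top crop shows the bar's post_b end over its post at (440,380). The offset across the bar is about 1.5 mm, so I correct that and come down to just above contact.

move_arm([
  [0,0,0,0.0024,-0.0013,0.0133,0.02],
  [0,0,0,0.0048,-0.002,0.0267,0.02],
  [0,0,0,0.0064,-0.002,0.0347,0.02],
  [0,0,0,0.0073,-0.002,0.04,0.02],
  [0,0,0,0.0073,-0.002,0.04,0.02],
  [0,0,0,0.0073,-0.002,0.04,0.02],
])

```text
clock: 7.68
eef_pos: [470.6, -192.8, 139.0]
tcp_rot: [3.141, 0.185, 1.227]
contact_force: [-0.6, -0.0, -2.1]
opening: 0.296
grasp_force: 20.6
```

```bash
python3 - <<'E'
from h import *
plan(470.5,-193,125,70.3,-10.6)
n="scene";im,d=grab_frame(n); np.savez("scene2.npz",im=im,d=d)
c=im[150:270,190:320]
cv2.imwrite("pics/scene2.png",cv2.resize(c[...,::-1],None,fx=5,fy=5,interpolation=cv2.INTER_CUBIC))
print(sensors.sense()["wrist_torque"])
E
```

```text
t 7.675 rv [ 0.0003 -0.     -0.0002] d(m) [ 0.0024 -0.0001  0.0138] F [-0.57 -0.02 -2.09] pos [ 470.6 -192.8  139. ] yaw [179.98  10.6   70.29] op 0.2959458137836438 gf 20.556248724460602
[ 0.15103068 -0.03223604 -0.00173833]
```

View pics/scene2.png

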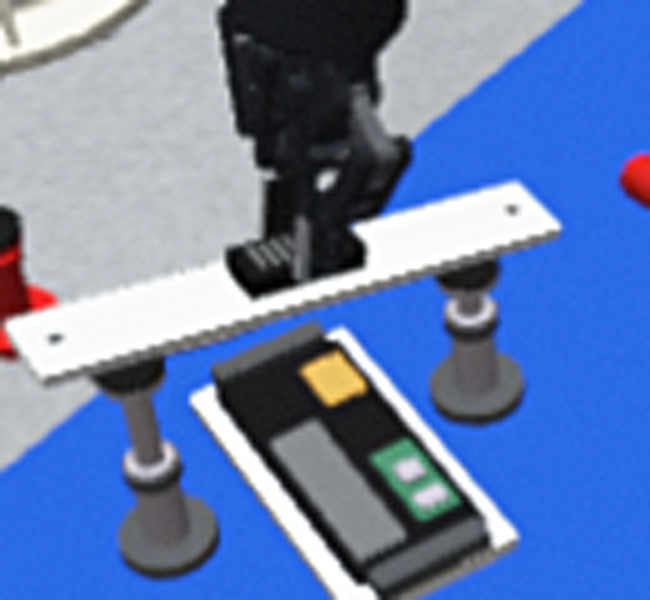

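The bar is just above both heads, at crop (130,375) and (468,275), and well aligned. Now I lower it by feel.

In the tool's units: 0.007 m / 0.75 = 0.0093, 0.0055 m / 0.75 = 0.0073.

move_arm([
  [0,0,0,0.0005,0,0.0027,0.02],
  [0,0,0,0.0011,0,0.0053,0.02],
  [0,0,0,0.0013,0,0.0073,0.02],
  [0,0,0,0.0017,0,0.0093,0.02],
  [0,0,0,0.0017,0,0.0093,0.02],
])

```text
clock: 8.35
eef_pos: [470.3, -192.8, 131.5]
tcp_rot: [-3.141, 0.185, 1.227]
contact_force: [0.3, 0.7, -2.0]
opening: 0.296
grasp_force: 20.6
```

In the tool's units: 0.002 m / 0.75 = 0.0027, 0.001 m / 0.75 = 0.0013.

move_arm([
  [0,0,0,0.0003,0,0.0013,0.02],
  [0,0,0,0.0005,0,0.0027,0.02],
  [0,0,0,0.0005,0,0.0027,0.02],
])

```text
clock: 8.72
eef_pos: [470.4, -192.8, 129.6]
tcp_rot: [-3.141, 0.185, 1.227]
contact_force: [-0.4, 0.3, -1.8]
opening: 0.296
grasp_force: 20.6
```

```bash
python3 - <<'E'
from h import *
plan(470.5,-193,125,70.3,-10.6)
print(sensors.sense()["wrist_torque"])
E
```

```text
t 8.725 rv [-0.0002  0.     -0.0001] d(m) [0.0007 0.0002 0.0045] F [-0.36  0.26 -1.83] pos [ 470.4 -192.8  129.6] yaw [-179.99   10.6    70.29] op 0.29633827195924045 gf 20.567805469036102
[ 0.18938707 -0.0387497  -0.01755231]
```

In the tool's units: 0.0014 m / 0.75 = 0.0019, 0.0007 m / 0.75 = 0.0009.

move_arm([
  [0,0,0,0.0001,0,0.0009,0.02],
  [0,0,0,0.0004,0,0.0019,0.02],
  [0,0,0,0.0004,0,0.0019,0.02],
])

```text
clock: 9.1
eef_pos: [470.4, -192.7, 128.1]
tcp_rot: [-3.141, 0.185, 1.227]
contact_force: [-0.3, -0.4, -1.4]
opening: 0.294
grasp_force: 20.6
```

In the tool's units: 0.0007 m / 0.75 = 0.0009, 0.0001 m / 0.75 = 0.0001.

move_arm([
  [0,0,0,0.0001,0,0.0009,0.02],
  [0,0,0,0.0001,0,0.0009,0.02],
])

```text
clock: 9.35
eef_pos: [470.4, -192.8, 127.4]
tcp_rot: [-3.141, 0.185, 1.227]
contact_force: [-0.6, 0.2, -2.0]
opening: 0.296
grasp_force: 20.6
```

```bash
python3 - <<'E'
from h import *
plan(470.5,-193,125,70.3,-10.6)
print(sensors.sense()["wrist_torque"])
E
```

```text
t 9.35 rv [-0.0001  0.     -0.0002] d(m) [0.0003 0.0002 0.0024] F [-0.57  0.16 -2.03] pos [ 470.4 -192.8  127.4] yaw [-179.99   10.6    70.29] op 0.295926073736796 gf 20.56809425354004
[ 0.17333942 -0.06782641  0.01320916]
```

In the tool's units: 0.0007 m / 0.75 = 0.0009, 0.0001 m / 0.75 = 0.0001.

move_arm([
  [0,0,0,0.0001,0,0.0009,0.02],
  [0,0,0,0.0001,0,0.0009,0.02],
])

```text
clock: 9.6
eef_pos: [470.4, -192.8, 126.7]
tcp_rot: [-3.141, 0.185, 1.227]
contact_force: [0.5, 0.4, -2.6]
opening: 0.302
grasp_force: 20.6
```

In the tool's units: 0.0007 m / 0.75 = 0.0009, 0.0001 m / 0.75 = 0.0001.

move_arm([
  [0,0,0,0.0001,0,0.0009,0.02],
  [0,0,0,0.0001,0,0.0009,0.02],
])

```text
clock: 9.85
eef_pos: [470.4, -192.8, 126.0]
tcp_rot: [-3.141, 0.185, 1.227]
contact_force: [0.4, 0.2, -1.7]
opening: 0.292
grasp_force: 20.6
```

```bash
python3 - <<'E'
from h import *
plan(470.5,-193,125,70.3,-10.6)
print(sensors.sense()["wrist_torque"])
E
```

```text
t 9.85 rv [-0.0001 -0.     -0.0002] d(m) [0.0001 0.0002 0.001 ] F [ 0.36  0.19 -1.67] pos [ 470.4 -192.8  126. ] yaw [-179.99   10.6    70.29] op 0.29245049817659075 gf 20.568579733371735
[ 0.15638765 -0.08737976 -0.00732907]
```

In the tool's units: 0.0007 m / 0.75 = 0.0009, 0.0001 m / 0.75 = 0.0001.

move_arm([
  [0,0,0,0.0001,0,0.0009,0.02],
  [0,0,0,0.0001,0,0.0009,0.02],
])

```text
clock: 10.1
eef_pos: [470.4, -192.9, 125.3]
tcp_rot: [-3.141, 0.185, 1.227]
contact_force: [-0.3, 0.0, -1.9]
opening: 0.298
grasp_force: 20.6
```

In the tool's units: 0.0007 m / 0.75 = 0.0009, 0.0001 m / 0.75 = 0.0001.

move_arm([
  [0,0,0,0.0001,0,0.0009,0.02],
  [0,0,0,0.0001,0,0.0009,0.02],
])

```text
clock: 10.35
eef_pos: [470.3, -192.9, 124.6]
tcp_rot: [-3.141, 0.185, 1.227]
contact_force: [0.6, -0.1, -1.8]
opening: 0.296
grasp_force: 20.6
```

```bash
python3 - <<'E'
from h import *
plan(470.5,-193,125,70.3,-10.6)
print(sensors.sense()["wrist_torque"])
E
```

```text
t 10.35 rv [-0.0001 -0.     -0.0002] d(m) [-0.0001  0.0002 -0.0004] F [ 0.63 -0.06 -1.78] pos [ 470.3 -192.9  124.6] yaw [-179.99   10.6    70.29] op 0.2960973172276959 gf 20.56904911994934
[ 0.12112727 -0.1004707   0.00587898]
```

In the tool's units: 0.0007 m / 0.75 = 0.0009, 0.0001 m / 0.75 = 0.0001.

move_arm([
  [0,0,0,0.0001,0,0.0009,0.02],
  [0,0,0,0.0001,0,0.0009,0.02],
])

```text
clock: 10.6
eef_pos: [470.4, -193.0, 124.0]
tcp_rot: [3.141, 0.185, 1.227]
contact_force: [-0.2, -0.5, 0.4]
opening: 0.294
grasp_force: 20.7
```

In the tool's units: 0.0007 m / 0.75 = 0.0009, 0.0001 m / 0.75 = 0.0001.

move_arm([
  [0,0,0,0.0001,0,0.0009,0.02],
  [0,0,0,0.0001,0,0.0009,0.02],
])

```text
clock: 10.85
eef_pos: [470.5, -193.0, 123.8]
tcp_rot: [3.141, 0.185, 1.227]
contact_force: [-1.6, 1.4, 6.0]
opening: 0.297
grasp_force: 21.4
```

```bash
python3 - <<'E'
from h import *
plan(470.5,-193,125,70.3,-10.6)
print(sensors.sense()["wrist_torque"])
E
```

```text
t 10.85 rv [ 0.0002  0.0002 -0.0003] d(m) [-0.0002  0.     -0.0012] F [-1.62  1.37  6.04] pos [ 470.5 -193.   123.8] yaw [179.98  10.61  70.28] op 0.29736347205201336 gf 21.358502805233
[ 0.15875137  0.35726168 -0.06678608]
```

In the tool's units: 0.0004 m / 0.75 = 0.0005, 0.0001 m / 0.75 = 0.0001.

move_arm([
  [0,0,0,0.0001,0,0.0005,0.02],
  [0,0,0,0.0001,0,0.0005,0.02],
  [0,0,0,0.0001,0,0.0005,0.02],
  [0,0,0,0.0001,0,0.0005,0.02],
])

```text
clock: 11.35
eef_pos: [470.5, -193.0, 123.7]
tcp_rot: [3.141, 0.185, 1.227]
contact_force: [-3.0, 2.3, 9.1]
opening: 0.297
grasp_force: 21.8
```

```bash
python3 - <<'E'
from h import *
plan(470.5,-193,125,70.3,-10.6)
print(sensors.sense()["wrist_torque"])
n="scene";im,d=grab_frame(n)
c=im[150:270,190:320]
cv2.imwrite("pics/scene3.png",cv2.resize(c[...,::-1],None,fx=5,fy=5,interpolation=cv2.INTER_CUBIC))
E
```

```text
t 11.35 rv [ 0.0004  0.0003 -0.0004] d(m) [-0.0002 -0.     -0.0013] F [-3.03  2.33  9.07] pos [ 470.5 -193.   123.7] yaw [179.97  10.61  70.28] op 0.29688974106458205 gf 21.758616864681244
[ 0.17852555  0.63061552 -0.07855146]
```

View pics/scene3.png

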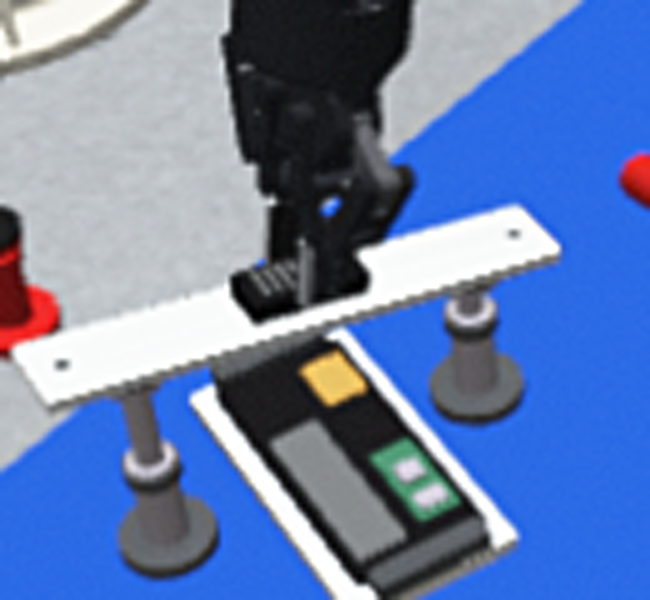

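Both heads are now hidden right under the bar. The moment balance suggests about 9 N on post_b and 2 N on post_a. I shift a little load onto post_a with a small tilt and back off a touch.

In the tool's units: -0.0003 m / 0.75 = -0.0004, -0.0002 m / 0.75 = -0.0003, -0.008 rad / 4 = -0.002.

move_arm([
  [0,-0.001,0,0,0,-0.0003,0.02],
  [0,-0.002,0,0,0,-0.0004,0.02],
  [0,-0.002,0,0,0,-0.0004,0.02],
  [0,-0.002,0,0,0,-0.0004,0.02],
])

```text
clock: 11.9
eef_pos: [470.5, -193.0, 123.7]
tcp_rot: [3.141, 0.193, 1.227]
contact_force: [-1.7, 0.6, 6.7]
opening: 0.295
grasp_force: 21.4
```

```bash
python3 - <<'E'
from h import *
plan(470.5,-193,125,70.3,-10.6)
print(sensors.sense()["wrist_torque"])
E
```

```text
t 11.9 rv [ 0.0003  0.0083 -0.0003] d(m) [-0.0002  0.     -0.0012] F [-1.72  0.61  6.69] pos [ 470.5 -193.   123.7] yaw [179.98  11.08  70.29] op 0.29520673273040754 gf 21.44433617591858
[ 0.10707699  0.41045777 -0.06631303]
```

In the tool's units: -0.018 rad / 4 = -0.0045.

move_arm([
  [0,-0.0015,0,0,0,0,0.02],
  [0,-0.003,0,0,0,0,0.02],
  [0,-0.0045,0,0,0,0,0.02],
  [0,-0.0045,0,0,0,0,0.02],
  [0,-0.0045,0,0,0,0,0.02],
])

```text
clock: 12.52
eef_pos: [470.5, -193.1, 123.7]
tcp_rot: [3.141, 0.211, 1.227]
contact_force: [-2.3, -1.0, 6.4]
opening: 0.3
grasp_force: 21.4
```

```bash
python3 - <<'E'
from h import *
plan(470.5,-193,125,70.3,-10.6)
print(sensors.sense()["wrist_torque"])
E
```

```text
t 12.525 rv [ 0.0003  0.0265 -0.0001] d(m) [-0.0002 -0.     -0.0013] F [-2.29 -0.98  6.39] pos [ 470.5 -193.1  123.7] yaw [179.98  12.12  70.29] op 0.3001770235162175 gf 21.440449655056
[-0.04606236  0.37910556 -0.04477755]
```

The load has moved over (about 5 N on post_b, 3.5 N on post_a), so the bridge bears on both while held. I ease the preload, open and retreat.

In the tool's units: -0.0007 m / 0.75 = -0.0009, -0.0005 m / 0.75 = -0.0007.

move_arm([
  [0,0,0,0,0,-0.0007,0.02],
  [0,0,0,0,0,-0.0009,0.02],
  [0,0,0,0,0,-0.0009,0.028],
  [0,0,0,0,0,-0.0009,0.035],
  [0,0,0,0,0,-0.0009,0.045],
  [0,0,0,0,0,-0.0009,0.05],
  [0,0,0,0,0,-0.0009,0.05],
])

```text
clock: 13.4
eef_pos: [470.4, -192.7, 123.8]
tcp_rot: [-3.142, 0.211, 1.227]
contact_force: [-0.0, -0.1, -0.3]
opening: 0.584
grasp_force: 0.0
```

In the tool's units: -0.14 m / 0.75 = -0.1867, -0.13 m / 0.75 = -0.1733.

move_arm([
  [0,0,0,0,0,-0.0067,0.05],
  [0,0,0,0,0,-0.02,0.05],
  [0,0,0,0,0,-0.0533,0.05],
  [0,0,0,0,0,-0.12,0.05],
  [0,0,0,0,0,-0.1733,0.05],
  [0,0,0,-0.0267,0,-0.1867,0.05],
  [0,0,0,-0.0267,0,-0.1867,0.05],
])

```text
clock: 14.28
eef_pos: [474.3, -184.0, 266.7]
tcp_rot: [3.138, 0.211, 1.225]
contact_force: [-0.9, 0.1, 0.2]
opening: 0.587
grasp_force: 0.0
```

```bash
python3 - <<'E'
from h import *
plan(470.5,-193,125,70.3,-10.6)
for n in["scene"]:
    im,d=grab_frame(n)
    c=im[150:270,190:320]
    cv2.imwrite("pics/end.png",cv2.resize(c[...,::-1],None,fx=5,fy=5,interpolation=cv2.INTER_CUBIC))
    w=cloud(n,d);x,y,z=w[...,0],w[...,1],w[...,2]
    i=im.astype(int);m=(i.max(2)-i.min(2)<45)&(i.min(2)>110)&(z>70)&(z<160)&(abs(x-471)<110)&(abs(y+193)<160)
    P=w[m];print(P.min(0),P.max(0),cv2.minAreaRect(P[:,:2].astype(np.float32)))
E
```

```text
t 14.275 rv [ 0.0029  0.0257 -0.0015] d(m) [ 0.0201 -0.0009  0.1406] F [-0.93  0.08  0.21] pos [ 474.3 -184.   266.7] yaw [179.81  12.07  70.21] op 0.5873675800449335 gf 0.0
[ 409.41393834 -323.85909153   70.04990222] [531.74126206 -71.49335434 142.79550673] ((469.52117919921875, -196.76968383789062), (256.2489929199219, 45.21142578125), 70.37518310546875)
```

View pics/end.png

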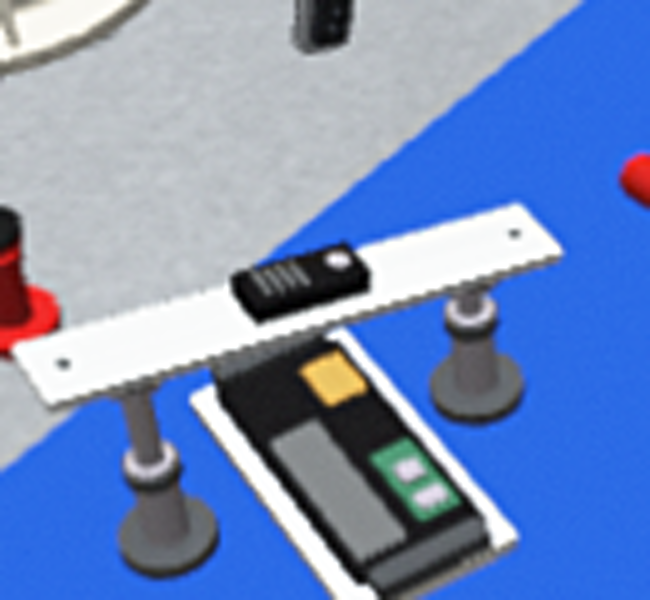

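The bridge rests released on both posts, with its housing at crop (300,280), and the gripper is well clear. I hand it in.

```bash
python3 -c "
from h import *
print(order.sign_off())"
```

```text
the job is handed in; nothing more can be done
None
```

The lamp bridge rests released on both grey posts, housing up, with the lamp about midway between them, and the job was handed in at about 14 s; the sign-off gave no verdict.

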